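Clamp the printing block and hold the mirror on its marker

TASK

On the studio table, tighten the block press: turn the red knob clockwise fully to its end stop first, then the white knob fully to its end stop. Then grip the blue tab on top of the spring-loaded inspection mirror and turn the mirror until the little camera sees the orange marker ball in the middle of the mirror (the yellow needle, which shows the camera's reflected line of sight, points at the ball), and finish while still holding the mirror at that angle. Do not disturb the other things on the table.

Things in the scene. Friction and masses are not known exactly. Their poses are not given: they have to be found in the camera images.
- knob_red (a joint): turn of the red knob: 0 to 1.4 rad, grows as it turns clockwise seen from above, end stop (tight) at 1.4; starts at 0 to 0.35; friction about 0.04 N m, stays where left
- knob_white (a joint): turn of the white knob, same travel, sense, end stop and friction as the red
- knob_red_grip (a point): grip point of the red clamp knob, on its vertical turning axis, 7 mm below the top of its grip bar, about 141 mm above the table. Bar 34 long (along this point's x) x 14 thick (along y) x 30 tall, on a disc 36 dia whose top is 23 mm below this point. On one end of the press, the knobs 110 mm apart; either colour at either end
- knob_white_grip (a point): grip point of the white clamp knob, on its vertical turning axis, 7 mm below the top of its grip bar, about 141 mm above the table. Bar 34 long (along this point's x) x 14 thick (along y) x 30 tall, on a disc 36 dia whose top is 23 mm below this point. On one end of the press, the knobs 110 mm apart; either colour at either end
- mirror: square mirror in a black frame, 76 x 76, upright (33 to 109 mm above the table) on a vertical pivot; origin on the pivot axis at table level, reflecting face 1 mm behind the axis; x axis = outward normal of the reflecting (pale blue) face, z up. Swivels +-1.2 rad. A spring (0.15 N m per rad) returns it to rest, squarely facing the camera, whenever it is let go
- mirror_grip (a point): grip point on the pivot axis, 135 mm above the table, in the blue upright tab on the mirror's top edge; tab 44 wide (along the mirror's y) x 10 thick (along the mirror's x, the face normal), from 108 to 150 mm above the table. Turning the tab about the vertical pivot turns the mirror
- lens (a point): centre of the lens of the small black camera on a post, 193 mm from the mirror's pivot, 70 mm above the table, on the same aluminium base; it looks straight at the mirror
- marker (a point): centre of the orange marker ball, 20 dia, 70 mm above the table, on a short pin on the robot-side face of the wooden block in the press. It is seen by the camera, centred in the mirror, when in plan view the mirror's normal halves the angle between the directions from the pivot to the lens and from the pivot to this ball
- needle: thin yellow needle low under the mirror, 95 long, 21 mm above the table, origin on the mirror's pivot at table level, x axis towards its tip. Geared 2:1 to the mirror: always points along the camera's reflected line of sight; at rest towards the camera, and straight at the marker when that is centred in the mirror. Not to be handled, it follows the mirror
- press: fixed block press: base 90 x 160 x 12, pale wooden block 30 x 82 x 80 between two steel pillars under a grey bridge whose top (with the knobs) is 104 mm above the table; origin centre of its underside, y axis along the row of knobs (at y = +-55 mm), marker on its -x side. Stands left or right of the camera
- paint_tin: paint tin, steel and blue, 68 dia x 85 tall (mm), loose bystander, origin centre of its underside; leave alone
- coffee_cup: paper coffee cup, 80 dia x 100 tall (mm), loose bystander, origin centre of its underside; leave alone
- green_bottle: green glass bottle, 68 dia x 170 tall (mm), loose bystander, origin centre of its underside; leave alone
- spray_can: orange spray can, 64 dia x 150 tall (mm), loose bystander, origin centre of its underside; leave alone
- tape_roll: yellow tape roll lying flat, 90 dia x 25 (mm), loose bystander, origin centre of its underside; leave alone
- glue_jar: white glue jar, red cap, 60 dia x 80 tall (mm), loose bystander, origin centre of its underside; leave alone
- brush_pot: white pot with brushes, 84 dia, about 200 tall overall (mm), loose bystander, origin centre of its underside; leave alone
Not all that is in view belongs to the job. Leave any pink or purple look-alike of the press alone.

How it is judged (in metres and radians):
On the way, in this order (a step that is already met when the one before it is completed fails the run):
1. the red knob is tight at its end stop, the white one not yet (below 0.7 rad) (value of joint knob_red above 1.3 rad and value of joint knob_white below 0.7 rad), for 0.1 s.
2. both knobs are tight at their end stops (value of joint each of knob_red, knob_white above 1.3 rad), for 0.1 s.
3. the fingers hold the mirror so that the reflected line of sight meets the marker (y of marker in the frame of needle between -0.025 and 0.025 m and x of marker in the frame of needle above 0.05 m and contact force between the fingers and mirror above 0.5 N), for 0.2 s.
At the end, for the whole second after the job is handed in: both knobs within 0.1 rad of their end stops; fingers press the mirror with over 0.5 N and hold it still (under 0.1 rad/s) with the needle's line (reflected line of sight) within 25 mm of the marker's centre in plan view, pointing towards it; no bystander moved over 30 mm (all of step 2 and all of step 3 and angular speed of mirror below 0.1 rad/s and distance of each of paint_tin, coffee_cup, green_bottle, spray_can, tape_roll, glue_jar, brush_pot from where it was at the start of the episode below 0.03 m); the arm keeps its last pose, push and grip.
It fails at once if a bystander was moved more than 30 mm (distance of any of paint_tin, coffee_cup, green_bottle, spray_can, tape_roll, glue_jar, brush_pot from where it was at the start of the episode above 0.03 m).
It also fails if it takes over 67 s, if anything falls off the work surface, if the arm or the gripper's body presses on something with over 40 N, if the wrist force passes 120 N, or if a joint passes its speed limit or range.

ROBOT

A 6-joint arm with a two-finger parallel gripper is mounted at the origin on the work surface. World frame = base frame: x ahead of the robot, y to its left, z up, the work surface at z = 0. Lengths are in mm, angles in rad, forces in N, time in s.
With the tool pointing down it reaches from about 300 to 775 mm from the base axis. Payload 14.6 kg.
Tool frame: the origin (TCP) lies on the centre line of the jaws, within the pads' length; the fingertips stand 19 mm ahead of it and the grasp point (between the pads) is the TCP (bot.tip_reach is the distance from the TCP to the fingertips, in mm); z points along the fingers, y is the line along which they close (so a half turn about z gives the same grasp; the last joint's range is limited). The gripper opens to 85 mm and grips with 20 to 120 N. Pads are 22 mm wide; open, the fingers measure 114 mm over their backs; the gripper's body (76 mm by 85 mm) begins 54 mm behind the grasp point. The pads swing forward as they close: fully open they stand 13 mm farther back than shut.
Start: joints at [-0.067, 0.3, 1.521, -0, 1.321, -0.067], TCP at [549.991, -0.002, 250.281] pointing down, gripper open.
Joint ranges: [-3.03, 3.03], [-0.79, 2.21], [0.23, 2.52], [-1.04, 4.18], [0, 3.07], [-2.55, 2.55]. Speed limits (rad/s): [2.22, 2.22, 2.57, 3.14, 3.14, 3.14].

INTERFACE

Orientations are given as a unit quaternion [w, x, y, z].
In Python, from rig import bot gives the robot as it stands. Calls block until the motion is done:
- bot.move_to(position, orientation): joint-space move of the TCP to a pose.
- bot.servo_line(position, attitude=None, speed=150, until_force=None): straight line of the TCP; attitude=None keeps the orientation; speed is the mean speed in mm/s. With until_force (N) it stops when the force on the tool has changed by that much, and returns True; else False.
- bot.move_joints(angles): joint-space move.
- bot.move_gripper(opening, grip_force=None): finger opening in mm; grip_force is the grip in N (None keeps the last); returns when the fingers have stopped.
- bot.dwell(seconds).
- bot.ik(position, orientation): joint angles nearest the present ones, or None.
- bot.read_state(): the state.
- bot.read_camera(name): name is "scene" or "side" or "wrist"; returns a dict with "image" (400x640x3 uint8, blue, green, red), "depth" (400x640 float32, mm along the optical axis (not along the pixel's ray), 0 where there is no reading), "fovy" (degrees; the focal length in pixels is half the picture's height over the tangent of half this angle, whatever the lens; pixels are square), "cx", "cy" (the principal point, pixels), "eye" and "attitude" of the camera in the world; the wrist camera has in their place "mount" (4x4, takes a point from camera to tool coordinates, whose origin is the TCP and whose axes are the flange's). Camera axes: x right, y down, z forward; pixel columns grow to the right and rows downward; lengths in mm; the calibration is good to about 2 mm. A picture is of the moment at which its call begins: read the wrist's pose just before it.
A pose or a line that the arm cannot do raises bot.MotionError and nothing moves.
- bot.finish_job(): hands the job in; it is judged then, once.
The state is a dict: "clock": time; "joint_positions": joint angles; "qvel": joint speeds; "effort": joint torques, N m; "ee_pos": TCP position; "tool_rot": TCP orientation; "ft_force": force on the tool from outside, world axes, zero at the start; "moment": the same for the moment, N m; "grip_width": finger opening in mm; "grip_force": force on a finger pad.
Only numpy, scipy, OpenCV 4.12 (cv2) and the standard library are available. Lean on these libraries where they do the work, as an engineer would, in place of code of your own. Each camera call takes 0.05 s, during which the arm holds its last target. There are 200 camera calls.

## Working session

There is one attempt and no reset: what is moved stays moved. The work goes in short steps, each a Python script; the robot and the scene stay as the last script left them, time stands still between calls to the robot, and variables do not carry over. Pictures are saved under pics/ and viewed, at most 10 in all, crops included, and the job is handed in when it is done.

```bash
mkdir -p pics; ls
cat > h.py <<'E'
import numpy as np, cv2
from scipy.spatial.transform import Rotation as R
from rig import bot
def rq(q): return R.from_quat([q[1],q[2],q[3],q[0]])
def cam(name):
    s=bot.read_state(); c=bot.read_camera(name)
    c['f']=200/np.tan(np.radians(c['fovy'])/2)
    if 'mount' in c:
        T=np.eye(4); T[:3,:3]=rq(s['tool_rot']).as_matrix(); T[:3,3]=s['ee_pos']
        M=T@np.array(c['mount']); c['Rm']=M[:3,:3]; c['o']=M[:3,3]
    else:
        a=np.array(c['attitude']); c['Rm']=rq(a).as_matrix() if a.size==4 else a; c['o']=np.array(c['eye'])
    return c
def ray(c,u,v):
    return c['Rm']@np.array([(u-c['cx'])/c['f'],(v-c['cy'])/c['f'],1])
def plane(c,u,v,z):
    d=ray(c,u,v); return c['o']+d*(z-c['o'][2])/d[2]
def tri(c1,p1,c2,p2):
    a=ray(c1,*p1);b=ray(c2,*p2);a/=np.linalg.norm(a);b/=np.linalg.norm(b)
    t=np.linalg.lstsq(np.c_[a,-b],c2['o']-c1['o'],rcond=None)[0]
    x=c1['o']+a*t[0];y=c2['o']+b*t[1]; return (x+y)/2,np.linalg.norm(x-y)
def cloud(c):
    v,u=np.mgrid[:400,:640]; d=c['depth']
    P=np.stack([(u-c['cx'])/c['f']*d,(v-c['cy'])/c['f']*d,d],-1)@c['Rm'].T+c['o']
    P[d<=0]=np.nan; return P
E
cat > a.py <<'E'
from h import *
import pickle
C={n:cam(n) for n in ['scene','side','wrist']}
pickle.dump(C,open('c0.pkl','wb'))
for n,c in C.items():
    cv2.imwrite(f'pics/{n}0.png',c['image']); print(n,c['o'].round(),c['Rm'][:,2].round(2),c['fovy'],(c['depth']>0).mean())
cv2.imwrite('pics/a.png',np.vstack([cv2.resize(C['scene']['image'],(480,300)),cv2.resize(C['side']['image'],(480,300))]))
E
python3 a.py
```

```text
pics
scene [1232. -606. 1208.] [-0.5   0.43 -0.76] 48.843753048094044 0.99308203125
side [-333.  960.  992.] [ 0.55 -0.61 -0.56] 48.243032967734905 0.996109375
wrist [550.  75. 374.] [-0.   -0.3  -0.96] 71.64596540741191 0.99584375
```

View pics/scene0.png

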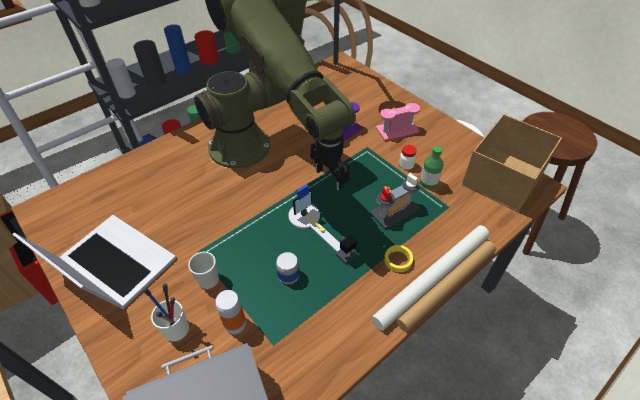

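View pics/side0.png

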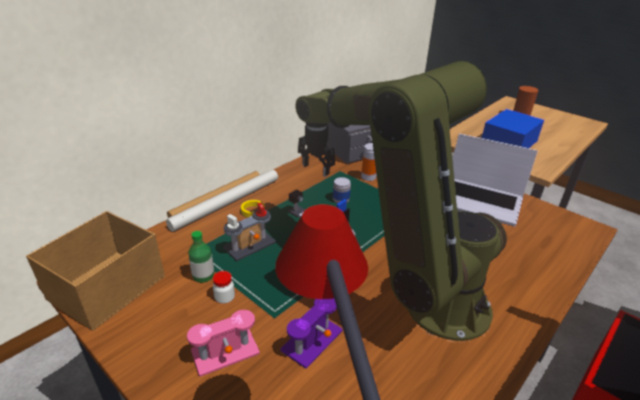

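Scene view: the real press (grey, wooden block) is at about (397,200), with the red knob at (385,192) and the white one at (411,182). The mirror's blue tab is at (302,190) and its camera at (347,243). The pink look-alike at (400,120) and the purple one at (352,115) don't match the grey and wood description. The side view shows the same press at (248,232); the lamp shade hides the mirror.

Run:
```python
import pickle
from h import *
C=pickle.load(open('c0.pkl','rb'))
def show(n,u,v):
    print(n,u,v,cloud(C[n])[v-1:v+2,u-1:u+2].reshape(-1,3).mean(0).round())
for p in [(385,192),(411,182),(302,190),(347,243),(397,200),(400,258),(287,265),(407,157),(433,165)]: show('scene',*p)
for p in [(323,240),(323,212),(262,212),(234,222),(320,280),(350,340)]: show('side',*p)
c=C['scene']['image'][150:275,260:460]; cv2.imwrite('pics/crop.png',cv2.resize(c,None,fx=4,fy=4,interpolation=cv2.INTER_CUBIC))
```

```text
scene 385 192 [640. 167. 141.]
scene 411 182 [657. 276. 127.]
scene 302 190 [460. -34. 146.]
scene 347 243 [681. -36.  88.]
scene 397 200 [659. 214.  83.]
scene 400 258 [795.  98.   1.]
scene 287 265 [ 622. -225.   85.]
scene 407 157 [527. 414.  62.]
scene 433 165 [647. 405. 116.]
side 323 240 [-25. 606. 616.]
side 323 212 [  6. 573. 629.]
side 262 212 [621. 180. 126.]
side 234 222 [636. 285. 132.]
side 320 280 [-39. 625. 564.]
side 350 340 [-123.  661.  544.]
```

View pics/crop.png

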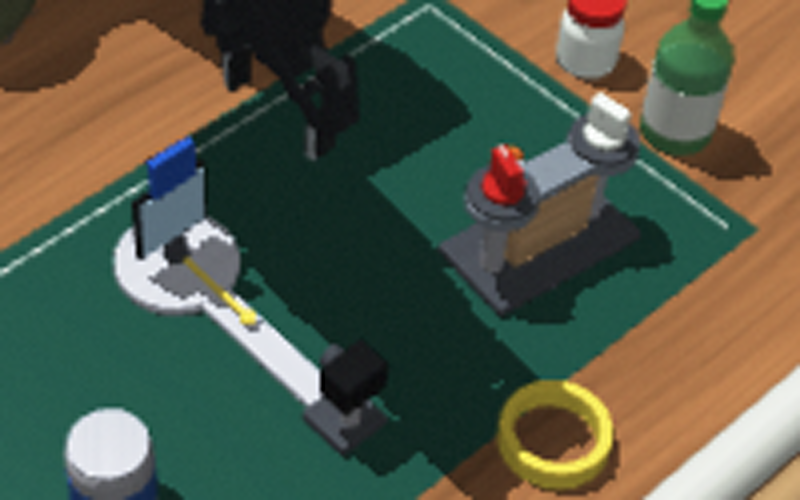

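View pics/wrist0.png

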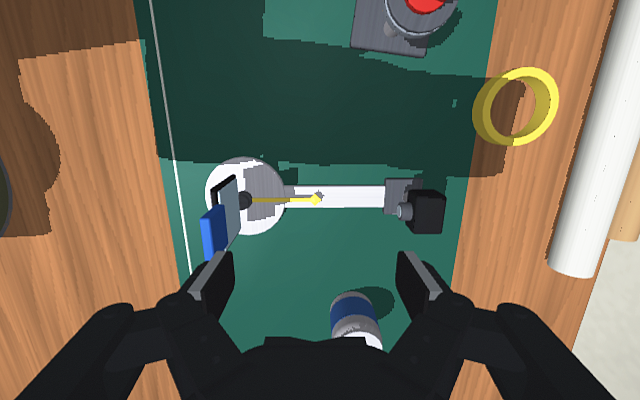

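The crop confirms it: grey press with a wooden block, the red bar knob at the near end and the white one by the bottle. The wrist view shows the blue tab at (213,232), the needle tip at (317,199) and the camera at (425,212). Next I'll take wrist views over the press and the mirror.

Run:
```python
from h import *
import pickle
q=bot.read_state()['tool_rot']; print(q)
V={}
for n,p in dict(m2=(480,10,330),m3=(510,-60,330),p1=(590,230,340),p2=(630,190,330)).items():
    try: bot.move_to(p,q)
    except bot.MotionError as e: print(n,e); continue
    bot.dwell(.2); V[n]=cam(n='wrist') if 0 else cam('wrist')
    print(n,bot.read_state()['joint_positions'],bot.read_state()['clock'])
pickle.dump(V,open('c1.pkl','wb'))
cv2.imwrite('pics/w1.png',np.vstack([np.hstack([cv2.resize(V[a]['image'],(400,250)) for a in r if a in V]) for r in (('m2','m3'),('p1','p2'))]))
```

```text
[-3.52146723e-04  7.07117407e-01  7.07096005e-01 -2.98575297e-04]
m2 [-5.56130424e-02  9.23945540e-02  1.58646110e+00  3.77452529e-05
  1.46579487e+00 -5.54931882e-02] 0.9083
m3 [-1.87008848e-01  1.67307433e-01  1.49933065e+00 -5.20181914e-05
  1.47564807e+00 -1.88056599e-01] 1.5583
p1 [3.12271113e-01 4.49418815e-01 1.11312857e+00 3.11956882e-04
 1.57959540e+00 3.13576364e-01] 2.9583
p2 [2.38167669e-01 5.14622527e-01 1.04106202e+00 3.66062647e-04
 1.58609290e+00 2.37313588e-01] 3.55
```

View pics/w1.png

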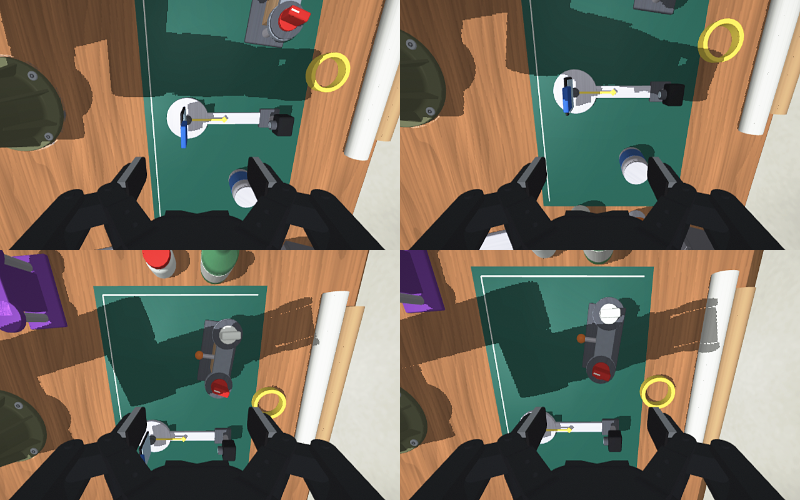

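The tiles show the tab at about (291,213) px in m2 and (905-640=265,145) px in m3. In p1 and p2 the red knob is at the lower end of the press, the white knob at the upper end, and the marker on the left (robot) side.

```bash
cat > m.py <<'E'
from h import *
import pickle
V=pickle.load(open('c1.pkl','rb'));V['w0']=pickle.load(open('c0.pkl','rb'))['wrist']
def hsv(c): return np.moveaxis(cv2.cvtColor(c['image'],cv2.COLOR_BGR2HSV).astype(int),2,0)
def sel(c,kind):
    h,s,v=hsv(c);P=cloud(c);x,y,z=np.moveaxis(P,2,0)
    press=(abs(x-645)<60)&(y>120)&(y<330)
    if kind=='red': return ((h<6)|(h>174))&(s>150)&(v>40)&press&(z>136)
    if kind=='white': return (s<50)&(v>130)&press&(z>136)
    if kind=='orange': return (h>=6)&(h<18)&(s>150)&(abs(x-610)<45)&(y>150)&(y<290)&(z>50)&(z<90)
    if kind=='blue': return (h>105)&(h<130)&(s>120)&(v>40)&(abs(x-460)<60)&(abs(y+40)<60)&(z>146)
    if kind=='yellow': return (h>20)&(h<34)&(s>130)&(z<40)&(z>10)&(abs(y+40)<60)&(x<600)
    if kind=='black': return (v<60)&(z>55)&(z<110)&(abs(x-670)<40)&(abs(y+40)<50)
def meas(kind,names,zt):
    px={}
    for n in names:
        c=V[n]
        m=sel(c,kind).astype(np.uint8);k,l,st,_=cv2.connectedComponentsWithStats(m)
        if k<2: print(kind,n,'none');continue
        m=l==1+st[1:,4].argmax(); v,u=np.nonzero(m); z=cloud(c)[m][:,2]
        Q=np.array([plane(c,a,b,np.median(z))[:2] for a,b in zip(u,v)],np.float32)
        r=cv2.minAreaRect(Q); bp=cv2.boxPoints(r);e=[bp[1]-bp[0],bp[2]-bp[1]];e=max(e,key=np.linalg.norm)
        px[n]=(u.mean(),v.mean())
        print(kind,n,m.sum(),'z',np.median(z).round(1),'mean',Q.mean(0).round(1),'rect',np.round(r[0],1),np.round(r[1],1),'long deg',np.degrees(np.arctan2(e[1],e[0])).round(1),'cloud',np.median(cloud(c)[m],0).round(1))
    ks=list(px)
    if len(ks)>1:
        a,b=ks[:2]; print('   tri',*[np.round(t,1) for t in tri(V[a],px[a],V[b],px[b])])
if __name__=='__main__':
    meas('red',['p1','p2','m2'],0);meas('white',['p1','p2'],0);meas('orange',['p1','p2','m2'],0)
    meas('blue',['m2','m3','w0','p2'],0);meas('yellow',['m2','m3','w0'],0);meas('black',['m2','m3','w0'],0)
E
python3 m.py
```

```text
red p1 318 z 147.6 mean [637.7 175.7] rect [637.4 175.5] [16.6 35.6] long deg -20.6 cloud [638.7 175.5 147.6]
red p2 350 z 147.6 mean [638.7 174.9] rect [638.1 174.9] [16.2 34.5] long deg -20.5 cloud [639.6 174.6 147.6]
red m2 681 z 147.4 mean [635.3 170.5] rect [634.7 170.8] [17.5 36.6] long deg -20.3 cloud [636.6 170.6 147.4]
   tri [638.9 172.5 139.5] 0.1
white p1 387 z 147.8 mean [651.4 282.4] rect [651.2 282.4] [33.6 14.2] long deg 2.3 cloud [651.4 282.1 147.8]
white p2 458 z 147.8 mean [652.  281.7] rect [652.  281.7] [33.6 14. ] long deg 3.2 cloud [652.1 281.9 147.8]
   tri [652.4 282.  142.9] 0.1
orange p1 141 z 77.3 mean [595.2 234.7] rect [595.2 235.1] [18.4 16.9] long deg 89.9 cloud [595.2 234.9  77.3]
orange p2 157 z 77.4 mean [596.  234.2] rect [595.7 234.2] [18.4 16.1] long deg 88.8 cloud [596.  234.4  77.4]
orange m2 none
   tri [595.4 233.6  70.5] 0.1
blue m2 301 z 150.0 mean [454.8 -28.7] rect [454.7 -29.1] [43.7  9.4] long deg 88.9 cloud [454.8 -28.2 150. ]
blue m3 345 z 150.0 mean [455.2 -29.7] rect [455.1 -29.8] [10.1 42.8] long deg -89.9 cloud [455.2 -29.8 150. ]
[... 179 characters left out ...]
an [520.5 -29.6] rect [511.7 -32.5] [88.1 13.3] long deg 4.7 cloud [525.1 -29.6  22.8]
yellow m3 153 z 22.6 mean [519.5 -29.9] rect [512.3 -32.6] [89.  13.5] long deg 4.2 cloud [521.6 -30.4  22.6]
yellow w0 270 z 22.8 mean [513.6 -29.6] rect [512.  -29.3] [90.  13.8] long deg 0.0 cloud [513.4 -29.3  22.8]
   tri [519.9 -29.5  23.7] 1.0
black m2 1007 z 86.7 mean [671.  -24.2] rect [669.1 -24.9] [45.3 50.5] long deg -89.8 cloud [671.8 -23.5  86.7]
black m3 1160 z 86.6 mean [669.9 -26.8] rect [665.8 -27.2] [52.3 45.5] long deg 0.1 cloud [670.3 -26.5  86.6]
black w0 1516 z 86.8 mean [672.  -23.7] rect [669.4 -24.5] [45. 51.] long deg -90.0 cloud [672.7 -22.9  86.8]
   tri [675.5 -27.5  76. ] 1.9
```

Measurements agree with the text: bar tops at 148 mm, tab top at 150 mm, marker at 70 mm, pivot to lens 193 mm. I'll refine the knob centres from the top faces only, then grip and turn red while watching the moment.

```bash
cat >> h.py <<'E'
def down(th):
    t=np.radians(th);m=np.array([[np.cos(t),np.sin(t),0],[np.sin(t),-np.cos(t),0],[0,0,-1.]])
    q=R.from_matrix(m.T if 0 else np.array([[np.cos(t),np.sin(t),0],[np.sin(t),-np.cos(t),0],[0,0,-1.]])).as_quat()
    return [q[3],q[0],q[1],q[2]]
def turn(d,n,tmax):
    j0=np.array(bot.read_state()['joint_positions']); m0=bot.read_state()['moment'][2]
    for i in range(1,n+1):
        j=j0.copy(); j[5]+=d*i/n; bot.move_joints(j); s=bot.read_state()
        print(round(d*i/n,3),'act',round(s['joint_positions'][5]-j0[5],3),'M',np.round(s['moment'],2),'F',np.round(s['ft_force'],1),'g',round(s['grip_force'],1),round(s['grip_width'],1))
        if abs(s['moment'][2]-m0)>tmax: print('stop');return True
    return False
E
python3 - <<'E'
from h import *
import m
for k,zz in (('red',145.5),('white',145.5)):
    for n in ('p1','p2'):
        c=m.V[n];mk=m.sel(c,k)&(cloud(c)[...,2]>zz);Q=cloud(c)[mk][:,:2].astype(np.float32)
        r=cv2.minAreaRect(Q);print(k,n,np.round(r,1) if 0 else [np.round(x,1) for x in r],Q.mean(0).round(1))
print(bot.ik([638.5,175,143],down(159.4)), bot.ik([652,282,143],down(182.8)), bot.ik([455,-30,136],down(90)))
E
```

```text
red p1 [array([638. , 173.4]), array([13.8, 34.1]), np.float64(70.0)] [638.6 173.8]
red p2 [array([638.1, 173.2]), array([13.8, 33.6]), np.float64(69.3)] [639.  173.3]
white p1 [array([647.3, 231.1]), array([119.5,  34.2]), np.float64(84.5)] [651.7 270.2]
white p2 [array([632.9, 228.3]), array([111.4, 106. ]), np.float64(23.1)] [657.5 264.7]
[ 2.12199359e-01  6.43762284e-01  1.27660687e+00 -4.44089210e-16
  1.22122350e+00 -9.99059142e-01] [ 3.56673804e-01  7.53393446e-01  1.09459402e+00 -4.44089210e-16
  1.29360519e+00 -1.26299174e+00] [-1.46190486e-01  2.30906686e-01  1.89984172e+00 -4.44089210e-16
  1.01084424e+00 -1.46190486e-01]
```

Run:
```python
from h import *
q=down(159.7)
bot.move_gripper(60,40)
bot.move_to([638.2,173.4,230],q)
bot.servo_line([638.2,173.4,144],speed=100,until_force=10)
print(bot.read_state()['ee_pos'],bot.read_state()['ft_force'])
bot.move_gripper(5,40); s=bot.read_state(); print(s['grip_width'],s['grip_force'],s['ft_force'])
turn(1.48,37,0.5)
s=bot.read_state();print(s['clock'],s['ee_pos'])
```

```text
[638.50522911 173.47659135 144.83149869] [ 0.14584916 -0.26677291 -0.05776413]
13.28244597154419 39.794769287109375 [-3.9022938  -5.00677311  3.78846446]
0.04 act 0.039 M [-0.02  0.13 -0.07] F [-1.2 -2.1 -0.4] g 40.0 13.0
0.08 act 0.078 M [-0.09  0.16  0.01] F [-1.7 -1.   0.9] g 40.0 12.6
0.12 act 0.118 M [-0.14  0.27  0.01] F [-1.9 -0.1  0.9] g 40.0 13.5
0.16 act 0.158 M [-0.19  0.34 -0.07] F [-1.8 -1.   0.8] g 40.1 13.1
0.2 act 0.198 M [-0.23  0.34 -0.02] F [-2.9 -2.3  2. ] g 40.1 13.4
0.24 act 0.238 M [-0.34  0.37 -0.  ] F [-2.6 -2.3  1.1] g 40.2 13.1
0.28 act 0.278 M [-0.45  0.39 -0.05] F [-2.8 -4.   1.6] g 40.2 13.3
0.32 act 0.318 M [-0.5   0.4  -0.05] F [-3.  -3.1  2.4] g 40.2 13.5
0.36 act 0.358 M [-0.56  0.47 -0.05] F [-2.2 -4.1  2.1] g 40.3 13.4
0.4 act 0.398 M [-0.6   0.44 -0.04] F [-3.  -3.3  2.8] g 40.3 13.4
0.44 act 0.438 M [-0.58  0.44  0.01] F [-2.9 -3.9  2.7] g 40.3 13.1
0.48 act 0.478 M [-0.61  0.51 -0.01] F [-2.7 -4.3  2.2] g 40.3 12.9
0.52 act 0.518 M [-0.62  0.46 -0.04] F [-3.  -4.2  2.5] g 40.3 12.9
0.56 act 0.558 M [-0.59  0.47 -0.07] F [-3.6 -3.7  3.5] g 40.3 1
[... 846 characters left out ...]
 -0.04] F [-4.3 -5.2  1.9] g 40.4 13.5
1.12 act 1.118 M [-0.77  0.57 -0.06] F [-4.4 -4.1  2.9] g 40.4 12.9
1.16 act 1.158 M [-0.81  0.53  0.04] F [-4.4 -3.8  2.7] g 40.4 13.1
1.2 act 1.198 M [-0.81  0.55 -0.06] F [-4.9 -5.   3.2] g 40.4 13.5
1.24 act 1.238 M [-0.82  0.54 -0.03] F [-4.8 -4.7  2.6] g 40.4 13.3
1.28 act 1.278 M [-0.73  0.56 -0.04] F [-4.6 -4.5  2.5] g 40.4 13.4
1.32 act 1.318 M [-0.79  0.55 -0.04] F [-4.  -4.6  3.3] g 40.4 13.4
1.36 act 1.358 M [-0.79  0.56 -0.06] F [-3.3 -4.7  2.5] g 40.4 13.4
1.4 act 1.397 M [-0.88  0.59  0.39] F [-4.4 -5.1  2.4] g 40.6 13.1
1.44 act 1.436 M [-1.01  0.68  1.29] F [-4.3 -5.6  3.5] g 53.7 13.0
stop
15.55 [638.00699776 172.65124638 144.51607451]
```

The red stop was felt at about 1.39 rad, and the moment rose to 1.3 N m. White next.

Run:
```python
from h import *
bot.move_gripper(50); s=bot.read_state()
p=np.array(s['ee_pos']); bot.servo_line([p[0],p[1],215],speed=120)
q=down(182.8); w=[651.9,282]
bot.move_to([*w,215],q)
bot.dwell(.1); c=cam('wrist'); cv2.imwrite('pics/chk.png',c['image'])
bot.servo_line([*w,144],speed=100,until_force=10)
print(bot.read_state()['ee_pos'],bot.read_state()['ft_force'])
bot.move_gripper(5,40); s=bot.read_state(); print(s['grip_width'],s['grip_force'],s['ft_force'])
turn(1.48,37,0.5)
s=bot.read_state();print(s['clock'],s['ee_pos'])
```

```text
[652.20602234 282.14399589 144.82465961] [-0.02681735  0.28126464  1.04275621]
13.344324975621202 40.14319360256195 [-1.75512811 -2.08494676  5.0247932 ]
0.04 act 0.039 M [-0.14  0.15 -0.02] F [-0.7 -0.8  1.8] g 39.9 13.3
0.08 act 0.078 M [-0.17  0.13 -0.07] F [-0.6 -1.1  1.9] g 39.9 12.7
0.12 act 0.118 M [-0.21  0.2  -0.07] F [-0.8 -1.1  1.6] g 39.9 13.1
0.16 act 0.158 M [-0.22  0.27 -0.04] F [-0.3 -0.6  2.2] g 39.9 13.1
0.2 act 0.198 M [-0.26  0.19 -0.07] F [-1.6 -1.5  2.2] g 39.9 13.2
0.24 act 0.238 M [-0.25  0.19 -0.08] F [-0.8 -1.8  2.9] g 39.9 13.4
0.28 act 0.278 M [-0.26  0.24 -0.04] F [-1.5 -1.8  2. ] g 40.0 13.3
0.32 act 0.318 M [-0.28  0.19 -0.06] F [-1.7 -2.4  3.1] g 40.0 13.2
0.36 act 0.358 M [-0.31  0.25 -0.13] F [-1.6 -2.   2.1] g 40.0 12.7
0.4 act 0.398 M [-0.36  0.3  -0.12] F [-1.5 -1.8  3. ] g 40.0 13.0
0.44 act 0.438 M [-0.33  0.27 -0.02] F [-2.5 -2.6  3. ] g 40.0 13.6
0.48 act 0.478 M [-0.34  0.19 -0.05] F [-0.8 -1.7  2.9] g 40.0 13.2
0.52 act 0.518 M [-0.37  0.35 -0.06] F [-1.2 -2.9  2.5] g 40.1 13.2
0.56 act 0.558 M [-0.4   0.28 -0.04] F [-1.9 -1.8  3.7] g 40.1 1
[... 304 characters left out ...]
 -0.04] F [-0.8 -3.7  4. ] g 40.1 13.4
0.8 act 0.798 M [-0.55  0.38 -0.06] F [-1.1 -2.   5. ] g 40.2 13.4
0.84 act 0.838 M [-0.59  0.39  0.01] F [-1.8 -3.5  4.2] g 40.2 13.3
0.88 act 0.878 M [-0.58  0.35  0.  ] F [-2.1 -3.3  4.2] g 40.2 13.0
0.92 act 0.918 M [-0.59  0.34  0.01] F [-2.3 -3.6  4.8] g 40.2 12.9
0.96 act 0.958 M [-0.62  0.39 -0.04] F [-2.6 -4.6  4.4] g 40.2 13.0
1.0 act 0.998 M [-0.66  0.37 -0.03] F [-2.6 -4.8  5.2] g 40.2 13.4
1.04 act 1.038 M [-0.68  0.41 -0.  ] F [-2.7 -4.4  4.2] g 40.2 12.8
1.08 act 1.078 M [-0.66  0.43 -0.  ] F [-1.8 -3.7  4. ] g 40.2 13.0
1.12 act 1.117 M [-0.79  0.41  0.68] F [-2.5 -5.   3.8] g 42.4 13.1
stop
26.65 [652.07361267 281.84998622 144.69570922]
```

Run:
```python
from h import *
import m
bot.move_gripper(50); p=bot.read_state()['ee_pos']
bot.servo_line([p[0],p[1],230],speed=150)
bot.move_to([590,230,340],down(90)); bot.dwell(.2)
m.V['k']=cam('wrist'); m.meas('red',['k'],0); m.meas('white',['k'],0); m.meas('blue',['k'],0)
P=[455.1,-29.8]
bot.move_to([*P,225],down(90))
bot.servo_line([*P,137],speed=100,until_force=10)
print(bot.read_state()['ee_pos'],bot.read_state()['ft_force'])
bot.move_gripper(3,30); s=bot.read_state(); print(s['grip_width'],s['grip_force'],s['ft_force'])
turn(-0.541,12,0.6)
bot.dwell(.3); s=bot.read_state();print(s['clock'],s['ee_pos'],s['grip_force'])
c=cam('wrist'); cv2.imwrite('pics/m.png',c['image'])
s2=cam('scene'); import pickle; pickle.dump((c,s2),open('c2.pkl','wb'))
cv2.imwrite('pics/s2.png',np.vstack([cv2.resize(s2['image'][150:275,260:460],(480,300),interpolation=cv2.INTER_CUBIC),cv2.resize(c['image'],(480,300))]))
```

```text
red k 314 z 147.8 mean [637.  175.7] rect [637.2 175.7] [36.9 15.5] long deg 80.7 cloud [636.6 174.6 147.8]
white k 397 z 148.0 mean [651.2 282.9] rect [651.4 282.7] [14.1 35. ] long deg -58.6 cloud [651.4 283.4 148. ]
blue k none
[455.41424427 -29.80619645 137.51578232] [ 0.44313038 -0.05351092  0.14162401]
9.921168897441305 31.98087751865387 [-9.24137586  0.42585855  9.84951491]
-0.045 act -0.044 M [0.1  0.35 0.05] F [-3.3  0.   2.1] g 31.5 9.2
-0.09 act -0.088 M [-0.01  0.58 -0.05] F [-4.2  0.1  3.4] g 31.6 9.5
-0.135 act -0.134 M [ 0.07  0.67 -0.05] F [-5.5 -0.4  3.6] g 31.8 9.5
-0.18 act -0.179 M [ 0.07  0.62 -0.01] F [-5.4  0.1  3.8] g 31.8 9.4
-0.225 act -0.224 M [0.06 0.75 0.01] F [-6.4  0.8  4.7] g 31.8 9.4
-0.271 act -0.269 M [ 0.08  0.72 -0.04] F [-5.5 -0.2  4.4] g 31.8 9.6
-0.316 act -0.314 M [ 0.08  0.7  -0.03] F [-6.7 -0.6  4. ] g 31.8 9.6
-0.361 act -0.359 M [-0.01  0.84 -0.04] F [-5.3 -0.1  4.5] g 31.9 9.7
-0.406 act -0.404 M [ 0.03  0.76 -0.09] F [-6.8 -0.3  4.2] g 31.9 9.4
-0.451 act -0.449 M [-0.02  0.81 -0.08] F [-6.2  0.2  4.8] g 31.9 9.9
-0.496 act -0.494 M [ 0.07  0.84 -0.05] F [-7.2 -0.3  4.3] g 31.9 9.3
-0.541 act -0.539 M [-0.02  0.87 -0.14] F [-6.4 -0.2  5. ] g 31.9 9.6
34.6333 [454.27868608 -29.80992066 137.38335959] 31.91203773021698
```

View pics/s2.png

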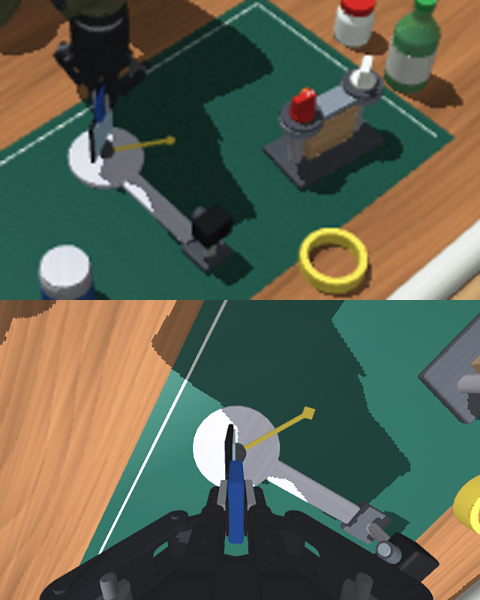

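The knobs hold at their stops (red bar turned about 79°, white about 61°). The mirror has turned with the tab, and the needle swings toward the press: hub at (240,452) and tip at (309,413) in the lower tile. Now I'll measure the needle's line against the ball.

Run:
```python
from h import *
import pickle
for c in pickle.load(open('c2.pkl','rb')):
    h,s,v=np.moveaxis(cv2.cvtColor(c['image'],cv2.COLOR_BGR2HSV).astype(int),2,0);P=cloud(c)
    m=(h>20)&(h<34)&(s>100)&(v>60)&(np.hypot(P[...,0]-455,P[...,1]+30)<115)&(P[...,2]<40)&(P[...,2]>8)
    vv,uu=np.nonzero(m);Q=np.array([plane(c,a,b,22)[:2] for a,b in zip(uu,vv)],np.float32)
    x=cv2.fitLine(Q,cv2.DIST_HUBER,0,.01,.01).ravel();d=x[:2]*np.sign(x[1]);n=np.array([-d[1],d[0]])
    r=np.hypot(*(Q-[455,-29.8]).T);tip=Q[r>np.quantile(r,.85)].mean(0);t=tip-[455,-29.8]
    print(len(Q),'ang',np.degrees(np.arctan2(d[1],d[0])).round(1),'from pivot',np.degrees(np.arctan2(t[1],t[0])).round(1),'marker off fit',((np.array([595.5,233.9])-x[2:])@n).round(1),'pivot off',((np.array([455,-29.8])-x[2:])@n).round(1),r.max())
```

```text
742 ang 61.4 from pivot 61.4 marker off fit 2.4 pivot off -0.2 102.32194483984146
47 ang 62.1 from pivot 61.6 marker off fit 0.0 pivot off 1.0 102.92907344631422
```

The needle's line passes within about 2.5 mm of the ball in both views, so I'm handing in.

Run:
```python
from rig import bot
s=bot.read_state();print(s['clock'],s['grip_force']);print(bot.finish_job())
```

```text
34.7333 31.91220849752426
the job is handed in; nothing more can be done
None
```

I handed the job in at 34.7 s, with no verdict returned: red then white knob turned to their end stops, and the mirror held at about 32 N with the needle's line within about 2.5 mm of the ball; I avoided the bystanders but did not re-measure them.

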